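# Slide the soap board out over the bench edge

## Robot

A 6-joint arm with a two-finger parallel gripper is mounted at the origin on the work surface. World frame = base frame: x ahead of the robot, y to its left, z up, the work surface at z = 0. Lengths are in m, angles in rad, forces in N, time in s.
With the tool pointing down it reaches from about 0.35 to 0.775 m from the base axis. Payload 7.3 kg.
Tool frame: the origin (TCP) lies midway between the tips of the shut fingers; the grasp point (between the pads) lies robot.grasp_offset behind it (robot.grasp_offset is the distance from the TCP to the grasp point, in m); z points along the fingers, x is the direction in which the jaws open and shut, and the axes are right-handed (so a half turn about z gives the same grasp; the last joint's range is limited). The gripper opens to 92 mm and grips with 3 to 60 N. Pads are 19 mm wide; open, the fingers measure 130 mm over their backs; the gripper's body (75 mm by 190 mm) begins 47 mm behind the grasp point.
Start: joints at [1.082, 0.342, 1.524, -0, 1.275, -0.146], TCP at [0.176, 0.494, 0.227] pointing down, gripper open.
Joint ranges: [-2.53, 2.53], [-0.77, 2.02], [0.04, 2.7], [-1, 4.14], [0.28, 2.66], [-3.11, 3.11]. Speed limits (rad/s): [2.57, 2.57, 3.14, 3.14, 3.14, 3.14].

## Interface

Orientations are given as [roll, pitch, yaw] about the fixed x, y, z axes, in that order (R = Rz(yaw) Ry(pitch) Rx(roll)).
In Python, from cell import robot gives the robot as it stands. The module is installed in compiled form; this text tells all that it offers.
- The arm moves only by the tool move_arm, never from a script. Its argument "increments" is a list of rows, each a list of 7 numbers: the finger opening in mm, from 0 to 91.8, then the shift along the tool's x, y, z in mm, then the turn, a rotation vector about the tool's x, y, z in rad. A call has 1 to 12 rows; each row shifts and turns the pose as measured when the row begins, along the tool's axes as they then stand; what a row does not reach is not made up. A row lasts 1/8 s, in which the tool goes at most 62.5 mm and 10.7 degrees, less where a joint would pass 70% of its speed; a pose out of reach is approached as far as the arm can. A call is refused whole if a number of a shift passes 62.5 or a number of a turn 0.188, either way. A call with a gripper value outside its range is refused whole. The fingers move at their own pace and stop on an object; "newtons" is the grip in N (left out, the last holds). Time passes only in rows, so rows that do not move let the fingers close. It gives the time, the measured TCP pose, the force and the opening at its end, in the units of the state.
- robot.observe(): the state, without advancing time (a new reading comes with each control period).
- robot.read_camera(name): name is "scene" or "top" or "wrist"; returns a dict with "img" (384x512x3 uint8, red, green, blue), "fx", "fy", "cx", "cy" (pixels), "k1" (the pictures are not rectified: a ray, as slopes to the right and down, at radius r is drawn at 1 + k1 r^2 times it, then the intrinsics apply), "T" (4x4, takes a point from camera to world coordinates). Camera axes: x right, y down, z forward; pixel columns grow to the right and rows downward; lengths in m; the calibration is good to about 2 mm. A picture is of the moment at which its call begins. There is no depth.
- robot.hand_in(): hands the job in, once; it reports no verdict.
Trained networks look in the newest picture that a camera, given by its name, has taken for a name from the list of things; names that differ only in an ending like _2 or _b are one class to them, and where a whole thing is asked for, a point or a joint stands for the part that bears it (a point fixed in the world has none). Each returns a list of dicts, best first, with "conf" (0 to 1); they miss things now and then, are a little off and sometimes report something else, mostly with a low value. They report only what shows in the picture. A call takes as long as a camera call.
- robot.look_for(thing, camera): "rect" ([left, top, width, height] in pixels, round what is visible of it).
The state is a dict: "time": time; "qpos": joint angles; "qvel": joint speeds; "joint_efforts": joint torques, N m; "tool_pos": TCP position; "tool_rot": TCP orientation; "contact_force": force on the tool from outside, world axes, zero at the start; "torque": the same for the moment, N m; "opening": finger opening in m.
Only numpy, scipy, OpenCV 4.12 (cv2) and the standard library are available. Lean on these libraries where they do the work, as an engineer would, in place of code of your own. Each camera call takes 0.05 s, during which the arm holds its last target.

## Task

Push the thin plywood board of fresh soap bars across the bench until its long side sticks out 5 cm over the bench's front edge (the edge away from the robot), evenly from end to end, so that a colleague can get both hands under it and carry it off to the curing rack. Slide the board flat on the bench with the fingertips, do not pick it up; the soap is still soft, so do not touch the bars, which must stay where they lie on the board. Leave everything else on the bench where it is.

Things in the scene. Friction and masses are not known exactly. Their poses are not given: they have to be found in the camera images.
- board: Thin plywood board carrying the soap bars: 150 (its x) x 240 (its y) x 9 mm, loose, flat on the bench top (z = 0), wholly on it at the start. 0.65 kg with the bars; slides when pushed with 3 to 8 N. Origin: centre of its underside. Its x axis points to the bench's front edge, to 0.3 rad: the long side at +x is to hang over. A strip about 30 mm wide is bare of soap along each long side.
- board_front_left (a point): Middle of the thickness of the board's front left corner: at (75, 120, 4.5) mm in the board's frame. Left and right as seen by the robot looking along +x.
- board_front_right (a point): Middle of the thickness of the board's front right corner: at (75, -120, 4.5) mm in the board's frame.
- bench_edge (a point): Middle of the bench's front edge, the long straight edge of the grey top on the far side from the robot, at the top's height. Its x axis points level and square out over the edge, away from the bench; y runs along the edge. Its distance from the robot and its yaw (up to 0.08 rad) vary. The top is 35 mm thick; free air under the overhang.
- bar1: Bar of fresh soap, cream, 80 x 45 x 28 mm, about 100 g, lying loose on the board with its 80 mm side along the board's x. Origin: centre of its underside. Not to be touched. The leftmost (+y) in the row of four.
- bar2: Bar of fresh soap, cream, 80 x 45 x 28 mm, about 100 g, lying loose on the board with its 80 mm side along the board's x. Origin: centre of its underside. Not to be touched. Second from the left (+y).
- bar3: Bar of fresh soap, cream, 80 x 45 x 28 mm, about 100 g, lying loose on the board with its 80 mm side along the board's x. Origin: centre of its underside. Not to be touched. Third from the left (+y).
- bar4: Bar of fresh soap, cream, 80 x 45 x 28 mm, about 100 g, lying loose on the board with its 80 mm side along the board's x. Origin: centre of its underside. Not to be touched. The rightmost (-y) in the row.
- bottle_tall: Bystander, loose, not to be disturbed: clear plastic bottle with white cap, 48 mm across, 135 mm tall. Origin: the middle of its underside.
- bottle_short: Bystander, loose, not to be disturbed: amber glass bottle with white cap, 52 mm across, 105 mm tall. Origin: the middle of its underside.
- clip_jar: Bystander, loose, not to be disturbed: clip-top glass jar with wire bail, 68 mm across (76 mm over the wire), 104 mm tall. Origin: the middle of its underside.
- cup: Bystander, loose, not to be disturbed: small steel beaker, 68 mm across, 75 mm tall. Origin: the middle of its underside.
- scraper: Bystander, loose, not to be disturbed: steel bench scraper lying flat, 110 x 152 mm, its black handle 16 mm high. Origin: the middle of its underside.
- stamp: Bystander, loose, not to be disturbed: turned wooden soap stamp standing on its round foot, 36 mm across, 58 mm tall, 50 to 60 mm beyond the left end of the board. Origin: the middle of its underside.

How it is judged:
By the outcome, as a careful person would: the job done as asked, in the order asked, and still so for the second after the job is handed in, with the robot touching nothing.
It also fails if it takes over 40 s, if anything falls off the work surface, if the arm or the gripper's body presses on something with over 40 N, if the wrist force passes 120 N, or if a joint passes its speed limit or range.

## Working session

There is one attempt and no reset: what is moved stays moved. The work goes in short steps, Python scripts to look and compute and a tool call to move; the robot and the scene stay as the last step left them, time stands still between calls to the robot, and variables do not carry over. Pictures are saved under pics/ and viewed, and the job is handed in when it is done.

Besides the shell and the picture viewer there is one more tool, called in YAML: its name, and indented under it one key for each argument. move_arm: Moves the arm, as the interface text tells. Its arguments: {"type":"object","properties":{"increments":{"type":"array"},"newtons":{"type":"number"}},"required":["increments"]}

```bash
mkdir -p pics; cat > h.py <<'E'
from cell import robot
import numpy as np, cv2
def save(c,name):
    r=robot.read_camera(c); cv2.imwrite('pics/'+name,r['img'][:,:,::-1]); np.savez('pics/'+name+'.npz',**r); return r
def K(r): return np.array([[r['fx'],0,r['cx']],[0,r['fy'],r['cy']],[0,0,1]]),np.array([r['k1'],0,0,0,0.])
def px2w(r,uv,z):
    k,d=K(r); p=cv2.undistortPoints(np.array(uv,float).reshape(-1,1,2),k,d).reshape(-1,2)
    T=np.array(r['T']); v=np.c_[p,np.ones(len(p))]@T[:3,:3].T; o=T[:3,3]
    return o+v*((z-o[2])/v[:,2])[:,None]
def w2px(r,P):
    k,d=K(r); T=np.linalg.inv(np.array(r['T'])); P=np.array(P,float).reshape(-1,3)
    rv=cv2.Rodrigues(T[:3,:3])[0]
    return cv2.projectPoints(P,rv,T[:3,3].copy(),k,d)[0].reshape(-1,2)
E
python3 - <<'E'
from h import *
for c in ('top','scene'):
    r=save(c,c+'0.png'); print(c,r['T'],r['fx'],r['k1'])
print(robot.observe())
for t in ('board','stamp','cup','scraper','clip_jar','bottle_tall','bottle_short','bar1'):
    print(t,robot.look_for(t,'top')[:4])
E
```

```text
top [[-0.00993732 -0.97856961  0.20567639  0.36714297]
 [-0.9999375   0.00867097 -0.00705744 -0.01885631]
 [ 0.00512278 -0.20573367 -0.97859461  0.98530665]
 [ 0.          0.          0.          1.        ]] 361.7182022975926 -0.027130872621948743
scene [[-0.27821007  0.55243502 -0.78575741  1.39083301]
 [ 0.96050078  0.1652154  -0.22392435  0.23153083]
 [ 0.00611557 -0.81701862 -0.57657886  0.68190253]
 [ 0.          0.          0.          1.        ]] 458.45190578931806 -0.17687379740338954
{'time': 0.1, 'qpos': array([ 1.08201930e+00,  3.42655307e-01,  1.52491837e+00, -1.97775145e-05,
        1.27539658e+00, -1.46016444e-01]), 'qvel': array([-0.00075401, -0.00138936, -0.00367098,  0.00106837, -0.00047941,
       -0.00045592]), 'joint_efforts': array([ 2.09146318e-03, -4.32000017e+01, -2.44696158e+01,  7.19683059e-02,
        5.25639486e-02, -7.08763309e-06]), 'tool_pos': array([0.17626759, 0.49414067, 0.22611438]), 'tool_rot': array([-3.14141093e+00,  1.36569133e-03,  1.22804164e+00]), 'contact_force': array([-0.28008458, -0.23135736,  0.14276701]), 'torque': array([ 0.01411638, -0.00129632, -0.00149133]), 'opening': 0.0919077707002697}
board [{'rect': [192.2, 151.7, 89.3, 58.9], 'conf': 0.9}]
stamp [{'rect': [236.3, 165.6, 22.4, 31.1], 'conf': 0.71}, {'rect': [163.1, 173.7, 16.6, 12.6], 'conf': 0.58}]
cup [{'rect': [97.7, 197.1, 33.4, 26.4], 'conf': 0.75}]
scraper [{'rect': [336.6, 194.0, 56.9, 42.4], 'conf': 0.67}]
clip_jar [{'rect': [338.3, 129.1, 31.4, 35.3], 'conf': 0.85}]
bottle_tall [{'rect': [107.8, 149.2, 26.3, 28.8], 'conf': 0.57}, {'rect': [163.3, 173.2, 17.9, 16.5], 'conf': 0.33}]
bottle_short [{'rect': [109.8, 237.2, 28.8, 19.2], 'conf': 0.86}]
bar1 [{'rect': [197.4, 164.9, 13.5, 27.7], 'conf': 0.96}, {'rect': [218.0, 161.7, 15.7, 33.6], 'conf': 0.73}, {'rect': [257.6, 162.6, 19.3, 29.1], 'conf': 0.66}]
```

```bash
python3 - <<'E'
import cv2
i=cv2.imread('pics/top0.png')
cv2.imwrite('pics/topz.png',cv2.resize(i[100:240,160:310],None,fx=5,fy=5,interpolation=cv2.INTER_CUBIC)[:600])
E
```

```text
(no output)
```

View pics/top0.png

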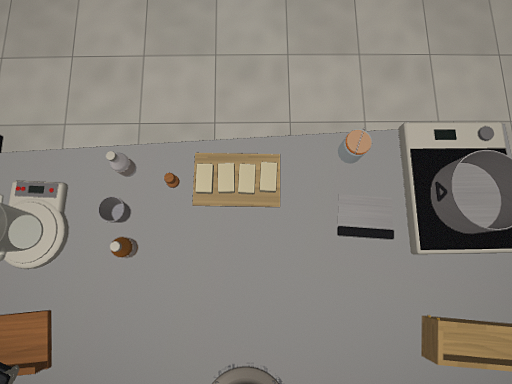

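View pics/scene0.png

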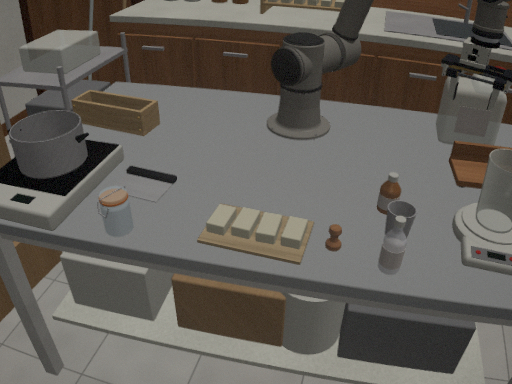

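View pics/topz.png

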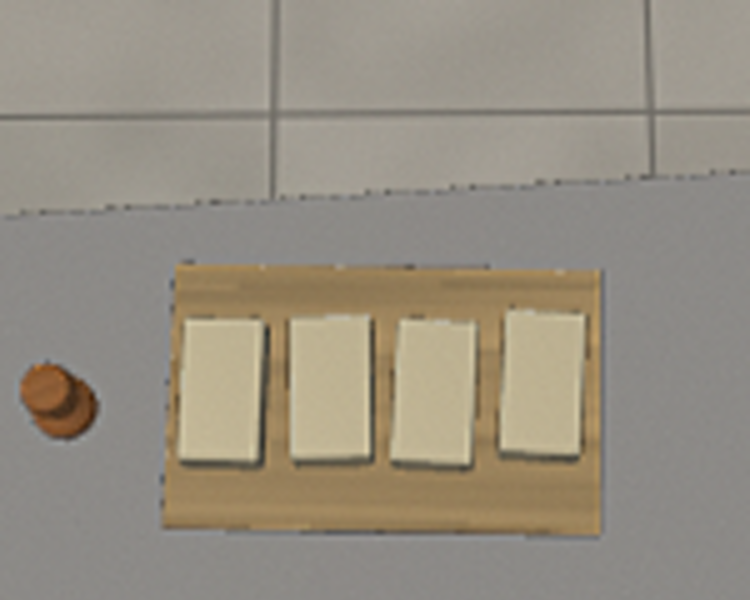

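```bash
cat >> h.py <<'E'
from scipy.optimize import least_squares
def lineedge(r,a,b,half=5,n=40,z=0.0,mode='rgb'):
    """subpixel strongest edge across segment a-b (world xy at z); returns world points"""
    img=cv2.GaussianBlur(r['img'],(0,0),0.7).astype(np.float32)
    A,B=w2px(r,[[*a,z],[*b,z]]); d=(B-A)/np.linalg.norm(B-A); nn=np.array([-d[1],d[0]])
    s=np.arange(-half,half+.01,.2); out=[]
    for t in np.linspace(0.06,.94,n):
        p=A+t*(B-A)+s[:,None]*nn
        v=cv2.remap(img,p[:,0].astype(np.float32)[None],p[:,1].astype(np.float32)[None],cv2.INTER_LINEAR)[0]
        g=np.abs(np.gradient(v,axis=0)).sum(1); i=g.argmax()
        w=g[max(0,i-4):i+5]; out.append(A+t*(B-A)+ (s[max(0,i-4):i+5]*w).sum()/w.sum()*nn)
    return px2w(r,out,z)
def fit(P):
    l=cv2.fitLine(P[:,:2].astype(np.float32),cv2.DIST_HUBER,0,.001,.001).ravel()
    res=(P[:,:2]-l[2:])@np.array([-l[1],l[0]])
    return l,res
E
python3 - <<'E'
from h import *
r=dict(np.load('pics/top0.png.npz'))
c=px2w(r,[[195,153],[280.6,154],[280.2,207.4],[192.4,205.4]],.009); print(c[:,:2])
e=px2w(r,[[165,143],[300,134.8]],0); print(e)
print('edge',[x for x in (lambda q:(q[0],q[1].std()))(fit(lineedge(r,e[0,:2],e[1,:2])))])
for i in range(4):
    l,res=fit(lineedge(r,c[i,:2],c[(i+1)%4,:2],z=.009,half=4)); print(i,l,res.std())
print(px2w(r,[[172,182.5]],0), 'stamp foot')
for t,p in dict(cup=(113,214),jar=(355,150),tall=(124,168),short=(122,252),scr=(365,216)).items(): print(t,px2w(r,[p],0)[0])
E
```

```text
[[ 0.66653605  0.13762413]
 [ 0.66153929 -0.10297788]
 [ 0.51012459 -0.09803844]
 [ 0.51778588  0.14122313]]
[[ 6.99865307e-01  2.25540915e-01  1.11022302e-16]
 [ 7.21236520e-01 -1.61008494e-01 -1.11022302e-16]]
edge [array([ 0.05055758, -0.9987211 ,  0.7146538 ,  0.00665535], dtype=float32), np.float64(0.0008608995534332048)]
0 [0.02736926 0.9996254  0.66631633 0.03792969] 0.0008954933383857597
1 [ 0.99963707 -0.02694048  0.5816346  -0.09828042] 0.003413435994342903
2 [0.03497896 0.99938804 0.51424414 0.03775566] 0.0009202400892446415
3 [ 0.9941608  -0.10790899  0.58878785  0.13631546] 0.00460142423240585
[[ 5.84184295e-01  2.01224350e-01 -1.11022302e-16]] stamp foot
cup [0.49713905 0.36035462 0.        ]
jar [ 0.67453674 -0.3165703   0.        ]
tall [ 6.27213602e-01  3.38282522e-01 -1.11022302e-16]
short [0.39422683 0.32912012 0.        ]
scr [ 0.4853192  -0.33134648  0.        ]
```

```bash
cat >> h.py <<'E'
def plan(xyz,yaw,n):
    o=robot.observe(); p=o['tool_pos']; y0=o['tool_rot'][2]; d=(np.array(xyz)-p)*1000/n; dy=(yaw-y0)/n
    print('t',o['time'],p.round(4),o['tool_rot'].round(4),o['contact_force'].round(1))
    for i in range(n):
        y=y0+dy*i; c,s=np.cos(y),np.sin(y)
        print([round(v,1) for v in (d[0]*c+d[1]*s,d[0]*s-d[1]*c,-d[2])],round(-dy,3))
E
python3 -c "
from h import *
plan((.47,.015,.2),1.6214,11)"
```

```text
t 0.5 [0.1765 0.4944 0.2267] [3.1416 0.     1.228 ] [ 0.3 -0.2  0.5]
[np.float64(-32.1), np.float64(39.8), np.float64(2.4)] -0.036
[np.float64(-33.5), np.float64(38.6), np.float64(2.4)] -0.036
[np.float64(-34.8), np.float64(37.4), np.float64(2.4)] -0.036
[np.float64(-36.2), np.float64(36.1), np.float64(2.4)] -0.036
[np.float64(-37.4), np.float64(34.8), np.float64(2.4)] -0.036
[np.float64(-38.6), np.float64(33.4), np.float64(2.4)] -0.036
[np.float64(-39.8), np.float64(32.0), np.float64(2.4)] -0.036
[np.float64(-40.9), np.float64(30.6), np.float64(2.4)] -0.036
[np.float64(-42.0), np.float64(29.1), np.float64(2.4)] -0.036
[np.float64(-43.0), np.float64(27.6), np.float64(2.4)] -0.036
[np.float64(-44.0), np.float64(26.0), np.float64(2.4)] -0.036
```

move_arm:
  increments:
    - [91.8,-32,40,2,0,0,-0.036]
    - [91.8,-33.5,38.5,2,0,0,-0.036]
    - [91.8,-35,37.5,2,0,0,-0.036]
    - [91.8,-36,36,2,0,0,-0.036]
    - [91.8,-37.5,35,2,0,0,-0.036]
    - [91.8,-38.5,33.5,2,0,0,-0.036]
    - [91.8,-40,32,2,0,0,-0.036]
    - [91.8,-41,30.5,2,0,0,-0.036]
    - [91.8,-42,29,2,0,0,-0.036]
    - [91.8,-43,27.5,2,0,0,-0.036]
    - [91.8,-44,26,2,0,0,-0.036]
    - [91.8,0,0,0,0,0,0]

```text
time: 2.0
tool_pos: [0.4842, 0.003, 0.2054]
tool_rot: [3.134, -0.003, 1.64]
contact_force: [-0.0, 1.8, -0.7]
opening: 0.0918
```

```bash
python3 -c "
from h import *
plan((.47,.015,.06),1.6214,4)
r=save('wrist','w1.png')"
```

```text
t 2.0 [0.4842 0.003  0.2054] [ 3.1336e+00 -2.6000e-03  1.6398e+00] [-0.   1.8 -0.7]
[np.float64(3.2), np.float64(-3.3), np.float64(36.3)] 0.005
[np.float64(3.2), np.float64(-3.3), np.float64(36.3)] 0.005
[np.float64(3.2), np.float64(-3.4), np.float64(36.3)] 0.005
[np.float64(3.2), np.float64(-3.4), np.float64(36.3)] 0.005
```

View pics/w1.png

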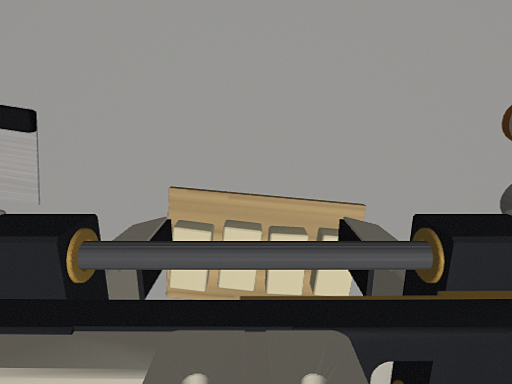

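The wrist view shows the board's rear side from about (169,187) to (365,205), clear of the fingers; I'll use it to cross-check the rear corners.

```bash
python3 -c "
from h import *
r=dict(np.load('pics/w1.png.npz'))
print(px2w(r,[[169.5,187.5],[365,205.5]],.009))
plan((.47,.015,.03),1.6214,5)"
```

```text
[[ 0.51242112 -0.09536578  0.009     ]
 [ 0.51872344  0.14086783  0.009     ]]
t 2.05 [0.4832 0.0044 0.2054] [ 3.1344 -0.0033  1.6406] [ 0.8  0.4 -0.9]
[np.float64(2.3), np.float64(-2.5), np.float64(35.1)] 0.004
[np.float64(2.3), np.float64(-2.5), np.float64(35.1)] 0.004
[np.float64(2.3), np.float64(-2.5), np.float64(35.1)] 0.004
[np.float64(2.3), np.float64(-2.5), np.float64(35.1)] 0.004
[np.float64(2.3), np.float64(-2.5), np.float64(35.1)] 0.004
```

move_arm:
  increments:
    - [91.8,3.5,-4,36,0,0,0.005]
    - [91.8,3,-4,36,0,0,0.005]
    - [91.8,3,-3,36,0,0,0.005]
    - [91.8,3,-3,36,0,0,0.004]
    - [91.8,0,0,0,0,0,0]

```text
time: 2.68
tool_pos: [0.4672, 0.0221, 0.0597]
tool_rot: [3.132, -0.004, 1.624]
contact_force: [0.9, -0.2, 0.7]
opening: 0.0921
```

```bash
python3 -c "
from h import *
plan((.475,.015,.006),1.6214,6)
save('top','t2.png')"
```

```text
t 2.675 [0.4672 0.0221 0.0597] [ 3.132  -0.0044  1.6243] [ 0.9 -0.2  0.7]
[np.float64(-1.2), np.float64(1.2), np.float64(8.9)] 0.0
[np.float64(-1.2), np.float64(1.2), np.float64(8.9)] 0.0
[np.float64(-1.2), np.float64(1.2), np.float64(8.9)] 0.0
[np.float64(-1.2), np.float64(1.2), np.float64(8.9)] 0.0
[np.float64(-1.2), np.float64(1.2), np.float64(8.9)] 0.0
[np.float64(-1.2), np.float64(1.2), np.float64(8.9)] 0.0
```

View pics/t2.png

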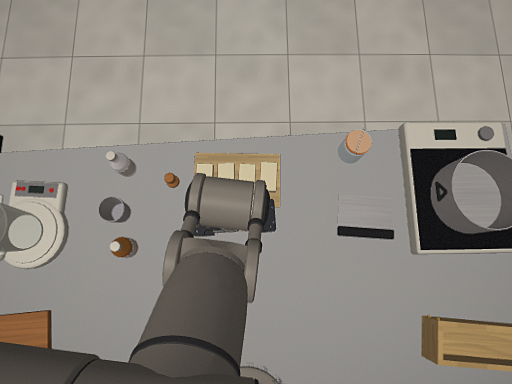

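move_arm:
  increments:
    - [91.8,-1.5,1,14,0.004,0.009,0]
    - [91.8,-1,1,14,0,0,0]
    - [91.8,-1,0,12,0,0,0]
    - [91.8,0,0,8,0,0,0]
    - [91.8,0,0,4,0,0,0]
    - [91.8,0,0,0,0,0,0]

```text
time: 3.48
tool_pos: [0.4744, 0.0187, 0.0089]
tool_rot: [3.126, -0.012, 1.625]
contact_force: [1.2, -0.3, -0.4]
opening: 0.0915
```

```bash
python3 -c "
from h import *
plan((.475,.018,.005),1.6214,2)
save('wrist','w3.png');save('scene','s3.png')"
```

```text
t 3.475 [0.4744 0.0187 0.0089] [ 3.1265 -0.0123  1.6247] [ 1.2 -0.3 -0.4]
[np.float64(-0.4), np.float64(0.3), np.float64(2.0)] 0.002
[np.float64(-0.4), np.float64(0.3), np.float64(2.0)] 0.002
```

View pics/w3.png

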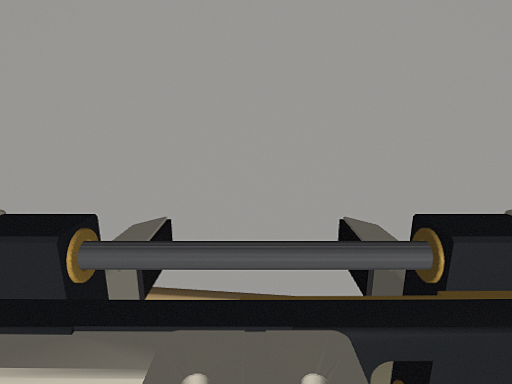

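View pics/s3.png

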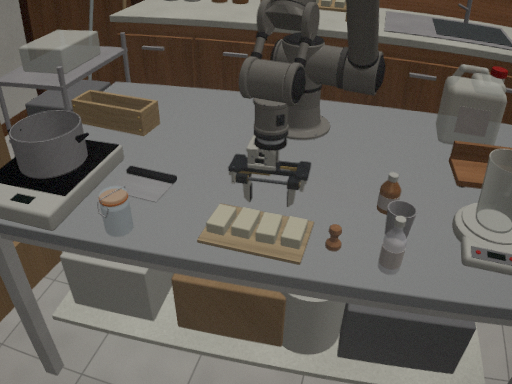

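```bash
cat >> h.py <<'E'
from scipy.spatial.transform import Rotation as Ro
def rotv(yaw=1.6214):
    a=Ro.from_euler('xyz',robot.observe()['tool_rot']); b=Ro.from_euler('xyz',[np.pi,0,yaw]); return (a.inv()*b).as_rotvec().round(4)
E
python3 -c "
from h import *
print(rotv())"
```

```text
[ 0.016  -0.0122  0.0033]
```

move_arm:
  increments:
    - [91.8,0,0,2.5,0.016,-0.012,0.003]
    - [91.8,0,0,2,0,0,0]
    - [91.8,0,5,0,0,0,0]
    - [91.8,0,5,0,0,0,0]
    - [91.8,0,0,0,0,0,0]

```text
time: 4.2
tool_pos: [0.4863, 0.0193, 0.0053]
tool_rot: [3.141, 0.001, 1.622]
contact_force: [-1.3, 0.1, -0.6]
opening: 0.0918
```

```bash
python3 -c "
from h import *
plan((.500,.019,.0045),1.6214,3);print(rotv())"
```

```text
t 4.2 [0.4863 0.0193 0.0053] [3.1407e+00 1.1000e-03 1.6217e+00] [-1.3  0.1 -0.6]
[np.float64(-0.3), np.float64(4.5), np.float64(0.3)] 0.0
[np.float64(-0.3), np.float64(4.5), np.float64(0.3)] 0.0
[np.float64(-0.3), np.float64(4.5), np.float64(0.3)] 0.0
[0.0009 0.0011 0.0003]
```

move_arm:
  increments:
    - [91.8,0,5,0.5,0,0,0]
    - [91.8,0,5,0,0,0,0]
    - [91.8,0,4,0,0,0,0]
    - [91.8,0,4,0,0,0,0]
    - [91.8,0,4,0,0,0,0]
    - [91.8,0,4,0,0,0,0]

```text
time: 4.95
tool_pos: [0.5037, 0.0203, 0.004]
tool_rot: [-3.12, -0.0, 1.619]
contact_force: [-12.9, -1.1, 12.9]
opening: 0.092
```

```bash
python3 -c "
from h import *
plan((.604,.022,.0045),1.6214,20);print(rotv())
save('wrist','w4.png');save('scene','s4.png')"|sed '3,20d'
```

```text
t 4.95 [0.5037 0.0203 0.004 ] [-3.1201e+00 -4.0000e-04  1.6195e+00] [-12.9  -1.1  12.9]
[np.float64(-0.2), np.float64(5.0), np.float64(-0.0)] -0.0
[np.float64(-0.2), np.float64(5.0), np.float64(-0.0)] -0.0
[-0.0214 -0.0004 -0.0019]
```

View pics/s4.png

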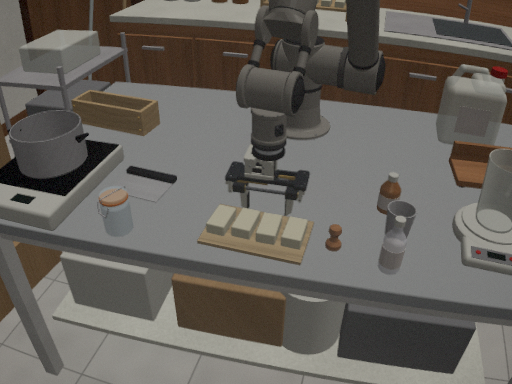

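move_arm:
  increments:
    - [91.8,0,-1,-1.5,0,0,0]
    - [91.8,0,-1,0,-0.01,0,0]

```text
time: 5.3
tool_pos: [0.5018, 0.0201, 0.0056]
tool_rot: [-3.131, -0.0, 1.619]
contact_force: [0.1, -0.2, -0.7]
opening: 0.0914
```

```bash
python3 -c "
from h import *
plan((.604,.022,.0045),1.6214,20);print(rotv(),robot.observe()['torque'])
"|sed '3,20d'
```

```text
t 5.3 [0.5018 0.0201 0.0056] [-3.1307e+00 -4.0000e-04  1.6193e+00] [ 0.1 -0.2 -0.7]
[np.float64(-0.2), np.float64(5.1), np.float64(0.1)] -0.0
[np.float64(-0.2), np.float64(5.1), np.float64(0.1)] -0.0
[-0.0109 -0.0004 -0.0021] [ 0.06220198 -0.00862459 -0.0053911 ]
```

View pics/w4.png

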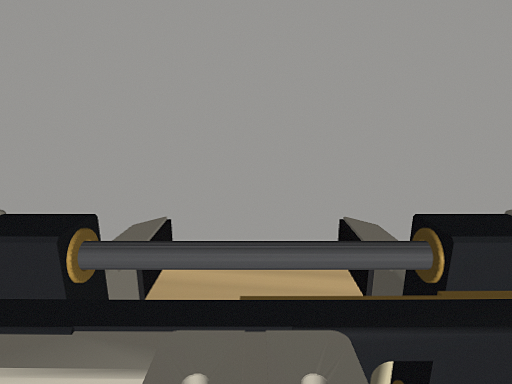

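move_arm:
  increments:
    - [91.8,0,3,0,-0.011,0,0]
    - [91.8,0,4,0,0,0,0]
    - [91.8,0,4,0,0,0,0]
    - [91.8,0,4,0,0,0,0]
    - [91.8,0,4,0,0,0,0]

```text
time: 5.92
tool_pos: [0.5073, 0.0206, 0.0046]
tool_rot: [-3.112, -0.002, 1.616]
contact_force: [-14.6, -2.6, 15.8]
opening: 0.0921
```

```bash
python3 -c "
from h import *
plan((.604,.022,.0055),1.6214,20);print(rotv())
save('scene','s5.png')"|sed '3,20d'
```

```text
t 5.925 [0.5073 0.0206 0.0046] [-3.1121e+00 -2.2000e-03  1.6164e+00] [-14.6  -2.6  15.8]
[np.float64(-0.2), np.float64(4.8), np.float64(-0.0)] -0.0
[np.float64(-0.2), np.float64(4.8), np.float64(-0.0)] -0.0
[-0.0295 -0.0022 -0.005 ]
```

View pics/s5.png

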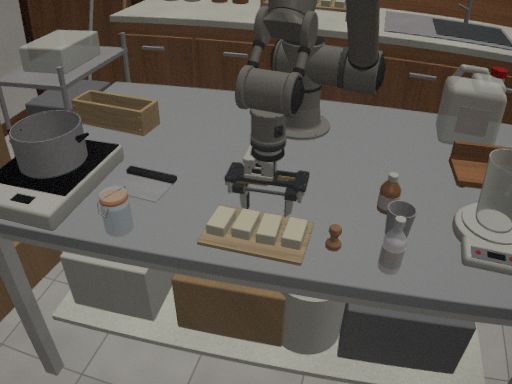

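move_arm:
  increments:
    - [91.8,0,-1,-1.8,-0.015,-0.002,-0.004]
    - [91.8,0,0,0,-0.014,0,0]
    - [91.8,0,4,-0.3,-0.007,0,-0.001]
    - [91.8,0,5,-0.3,-0.007,0,-0.001]
    - [91.8,0,5,-0.3,-0.007,0,-0.001]

```text
time: 6.6
tool_pos: [0.5184, 0.0212, 0.0063]
tool_rot: [3.126, -0.001, 1.623]
contact_force: [-4.0, -2.0, 0.6]
opening: 0.0918
```

```bash
python3 -c "
from h import *
plan((.604,.022,.0055),1.6214,20);print(rotv())
"|sed '3,20d'
```

```text
t 6.6 [0.5184 0.0212 0.0063] [ 3.1256e+00 -1.0000e-03  1.6227e+00] [-4.  -2.   0.6]
[np.float64(-0.2), np.float64(4.3), np.float64(0.0)] 0.0
[np.float64(-0.2), np.float64(4.3), np.float64(0.0)] 0.0
[ 0.016  -0.001   0.0013]
```

move_arm:
  increments:
    - [91.8,0,5,0,0.008,0,0]
    - [91.8,0,5,0,0.004,0,0]
    - [91.8,0,5,0,0,0,0]
    - [91.8,0,5,0,0,0,0]

```text
time: 7.1
tool_pos: [0.5345, 0.0225, 0.0059]
tool_rot: [-3.133, -0.002, 1.624]
contact_force: [-11.5, -1.8, 9.1]
opening: 0.0918
```

```bash
python3 -c "
from h import *
plan((.604,.022,.006),1.6214,15);print(rotv())
save('scene','s6.png');save('top','t6.png');save('wrist','w6.png')"|sed '3,15d'
```

```text
t 7.1 [0.5345 0.0225 0.0059] [-3.1335e+00 -1.9000e-03  1.6241e+00] [-11.5  -1.8   9.1]
[np.float64(-0.3), np.float64(4.6), np.float64(-0.0)] 0.0
[np.float64(-0.3), np.float64(4.6), np.float64(-0.0)] 0.0
[-0.0081 -0.0019  0.0027]
```

View pics/s6.png

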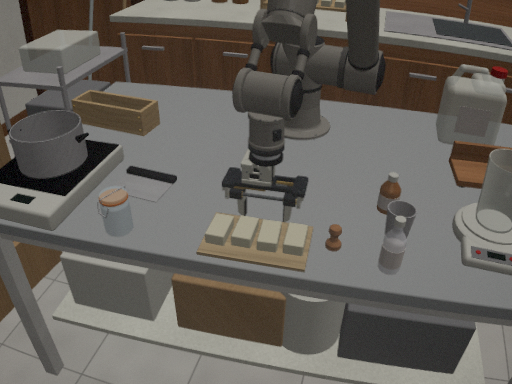

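View pics/t6.png

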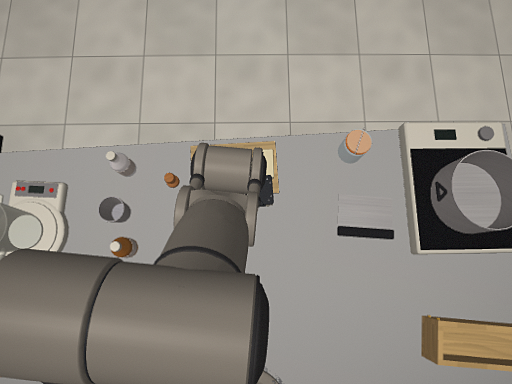

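View pics/w6.png

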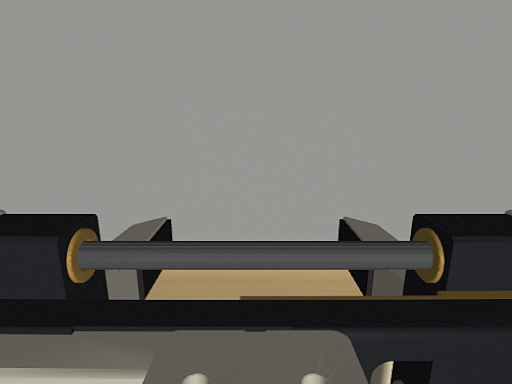

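move_arm:
  increments:
    - [91.8,0,5,-0.6,-0.007,0,0]
    - [91.8,0,5,-0.4,-0.006,0,0]
    - [91.8,0,5,-0.3,-0.004,0,0]
    - [91.8,0,5,-0.3,-0.004,0,0]
    - [91.8,0,5,-0.3,-0.004,0,0]

```text
time: 7.88
tool_pos: [0.5606, 0.0245, 0.0068]
tool_rot: [3.125, -0.003, 1.626]
contact_force: [-2.8, 1.0, -2.5]
opening: 0.0917
```

```bash
python3 -c "
from h import *
plan((.604,.022,.006),1.6214,15);print(rotv())
"|sed '3,15d'
```

```text
t 7.875 [0.5606 0.0245 0.0068] [ 3.1252e+00 -2.5000e-03  1.6255e+00] [-2.8  1.  -2.5]
[np.float64(-0.3), np.float64(2.9), np.float64(0.1)] 0.0
[np.float64(-0.3), np.float64(2.9), np.float64(0.1)] 0.0
[ 0.0164 -0.0025  0.0041]
```

move_arm:
  increments:
    - [91.8,0,5,0.5,0.005,-0.001,0.002]
    - [91.8,0,5,0,0,0,0.001]
    - [91.8,0,5,-0.2,-0.003,0,0.001]
    - [91.8,0,4,-0.2,-0.003,0,0]

```text
time: 8.38
tool_pos: [0.58, 0.0257, 0.0071]
tool_rot: [3.127, -0.002, 1.622]
contact_force: [-3.0, 0.5, -2.2]
opening: 0.092
```

```bash
python3 -c "
from h import *
plan((.604,.022,.006),1.6214,15);print(rotv())
save('scene','s7.png');save('top','t7.png')
i=cv2.imread('pics/s7.png');cv2.imwrite('pics/s7z.png',cv2.resize(i[170:310,150:380],None,fx=3.4,fy=3.4,interpolation=cv2.INTER_CUBIC))
i=cv2.imread('pics/t7.png');cv2.imwrite('pics/t7z.png',cv2.resize(i[100:220,150:300],None,fx=5,fy=5,interpolation=cv2.INTER_CUBIC))
"|sed '3,15d'
```

```text
t 8.375 [0.58   0.0257 0.0071] [ 3.1269e+00 -1.6000e-03  1.6215e+00] [-3.   0.5 -2.2]
[np.float64(-0.3), np.float64(1.6), np.float64(0.1)] 0.0
[np.float64(-0.3), np.float64(1.6), np.float64(0.1)] 0.0
[ 0.0147 -0.0016  0.0001]
```

View pics/s7z.png

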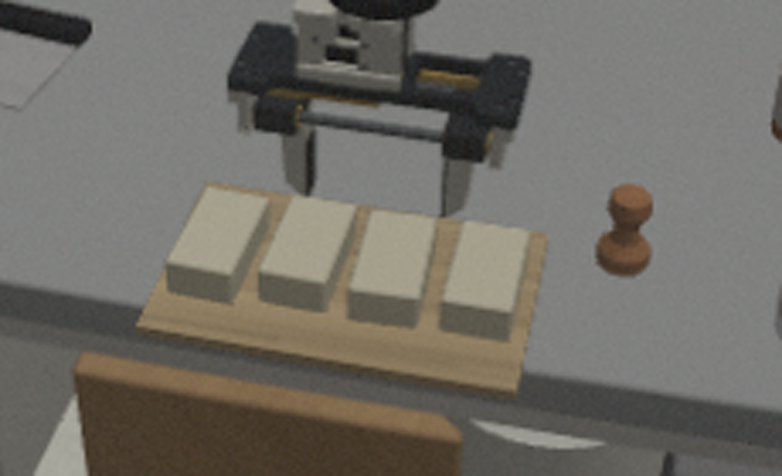

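View pics/t7z.png

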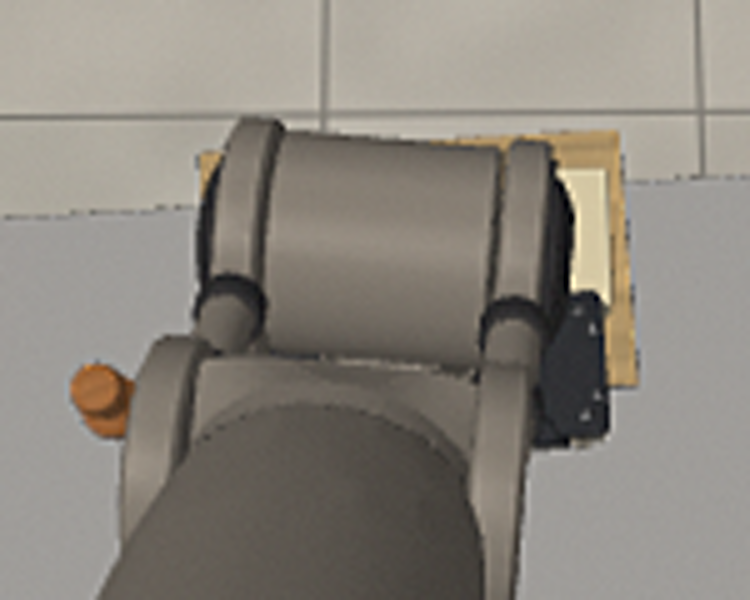

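```bash
python3 -c "
from h import *
n=np.array([.9987,.0506]); e0=np.array([.7147,.00666])
r=dict(np.load('pics/t7.png.npz'))
A=np.array([[198,152],[622,131],[637,386]])/5+[150,100]-.4
P=px2w(r,A,.009); print(P,(P[:,:2]-e0)@n)
r=dict(np.load('pics/s7.png.npz'))
P=px2w(r,np.array([[138,325],[518,388]])/3.4+[150,170],.006); print(P,(P[:,:2]-e0)@n)
a=w2px(r,[[*(e0+[.02,-.4]),0],[*(e0+[-.02,.4]),0]]);
P=lineedge(r,e0+.2*np.array([.0506,-.9987]),e0+.3*np.array([.0506,-.9987]),half=8); l,res=fit(P); print('scene edge R',(P[:,:2].mean(0)-e0)@n,res.std())
P=lineedge(r,e0-.2*np.array([.0506,-.9987]),e0-.3*np.array([.0506,-.9987]),half=8); l,res=fit(P); print('scene edge L',(P[:,:2].mean(0)-e0)@n,res.std())
"
```

```text
[[ 0.73504295  0.15583726  0.009     ]
 [ 0.74567405 -0.08625983  0.009     ]
 [ 0.5958087  -0.09130439  0.009     ]] [ 0.02786487  0.02623204 -0.12369374]
[[ 0.74315903 -0.08380859  0.006     ]
 [ 0.72925225  0.1549796   0.006     ]] [0.02384432 0.02203831]
scene edge R 0.0004619000714561221 0.0007864511572375967
scene edge L 0.00047366438209394416 0.0006621781902075628
```

move_arm:
  increments:
    - [91.8,0,5,0.4,0.002,0,0]
    - [91.8,0,5,0,0,0,0]
    - [91.8,0,5,0,-0.002,0,0]
    - [91.8,0,3,0,-0.002,0,0]

```text
time: 8.98
tool_pos: [0.5966, 0.0266, 0.0073]
tool_rot: [3.129, -0.002, 1.622]
contact_force: [-4.4, -0.9, 0.4]
opening: 0.092
```

```bash
python3 -c "
from h import *
plan((.604,.022,.006),1.6214,15);print(rotv())
"|sed '3,15d'
```

```text
t 8.975 [0.5966 0.0266 0.0073] [ 3.1294e+00 -1.8000e-03  1.6216e+00] [-4.4 -0.9  0.4]
[np.float64(-0.3), np.float64(0.5), np.float64(0.1)] 0.0
[np.float64(-0.3), np.float64(0.5), np.float64(0.1)] 0.0
[ 0.0122 -0.0018  0.0002]
```

move_arm:
  increments:
    - [91.8,0,-5,0,0,0,0]
    - [91.8,0,-15,0,0,0,0]
    - [91.8,0,-30,-3,0.012,0,0]
    - [91.8,0,-40,-10,0,0,0]
    - [91.8,0,-40,-10,0,0,0]
    - [91.8,0,-40,-10,0,0,0]
    - [91.8,0,0,0,0,0,0]

```text
time: 9.85
tool_pos: [0.4295, 0.017, 0.042]
tool_rot: [3.118, 0.001, 1.621]
contact_force: [1.1, 0.1, 0.3]
opening: 0.0921
```

```bash
python3 -c "
from h import *
plan((.604,.022,.006),1.6214,1);print(rotv())
save('scene','s8.png');save('top','t8.png')
i=cv2.imread('pics/s8.png');cv2.imwrite('pics/s8z.png',cv2.resize(i[170:310,150:380],None,fx=3.4,fy=3.4,interpolation=cv2.INTER_CUBIC))
i=cv2.imread('pics/t8.png');cv2.imwrite('pics/t8z.png',cv2.resize(i[100:220,150:300],None,fx=5,fy=5,interpolation=cv2.INTER_CUBIC))
"
```

```text
t 9.85 [0.4295 0.017  0.042 ] [3.1179e+00 1.4000e-03 1.6209e+00] [1.1 0.1 0.3]
[np.float64(-3.8), np.float64(174.6), np.float64(36.0)] -0.001
[ 0.0237  0.0015 -0.0005]
```

View pics/s8z.png

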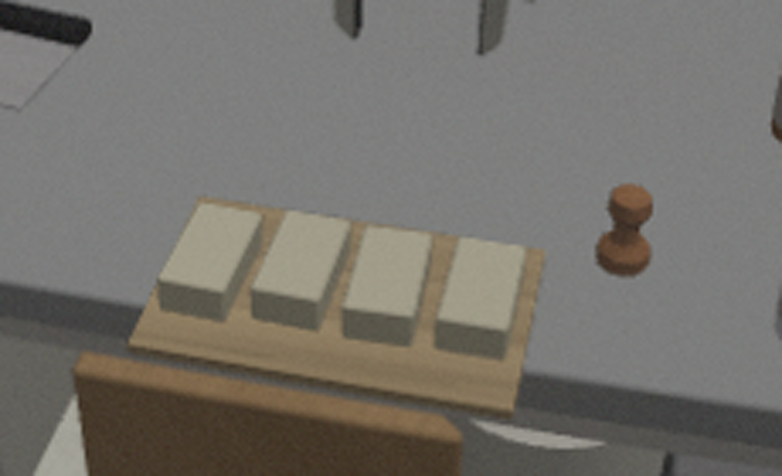

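View pics/t8z.png

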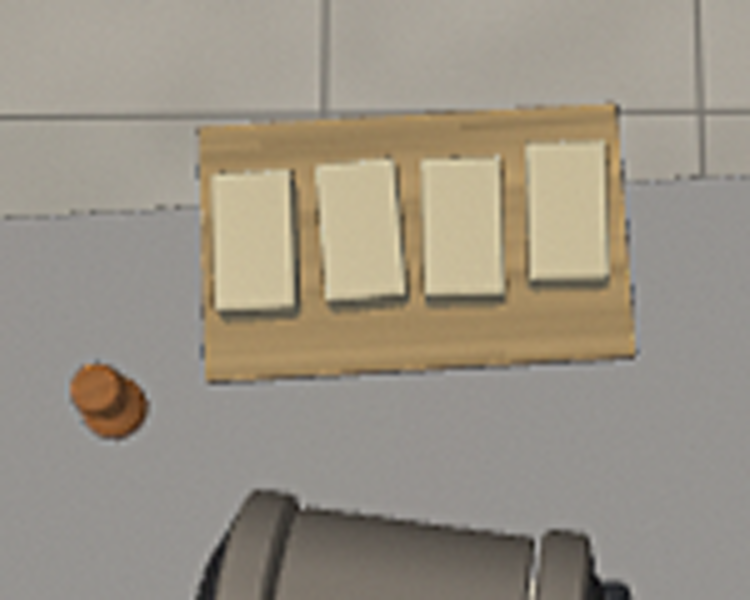

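```bash
cat >> h.py <<'E'
def measure(t,s):
    out={}
    for nm,f in (('top',t),('scene',s)):
        r=dict(np.load('pics/%s.png.npz'%f))
        if nm=='top': c=px2w(r,CT,.009)[:,:2]
        else: c=px2w(r,CS,.009)[:,:2]
        u=np.array([.0506,-.9987]); n=np.array([.9987,.0506]); e0=np.array([.7147,.00666])
        R=lineedge(r,e0+.14*u,e0+.25*u,half=4); L=lineedge(r,e0-.19*u,e0-.30*u,half=4)
        le,re=fit(np.r_[R,L]); le=le if le[0]*1>0 else -le if False else le
        d=le[:2]*np.sign(-le[1]); en=np.array([-d[1],d[0]])
        print(nm,'edge yaw',np.arctan2(en[1],en[0]).round(4),'x at y=.035',(le[2]+(0.035-le[3])*d[0]/d[1]).round(4),'res',re.std().round(4))
        for k,(i,j) in dict(front=(0,1),right=(1,2),rear=(2,3),left=(3,0)).items():
            P=lineedge(r,c[i],c[j],half=3,z=.009); l,re=fit(P)
            if k in('front','rear'):
                ov=[((l[2:]+l[:2]*((yy-l[3])/l[1]))-le[2:])@en for yy in (.155,-.085)]
                print(' ',k,'overhang L,R mm',(np.array(ov)*1000).round(1),'res',re.std().round(4))
            else: print(' ',k,'y mid',l[3].round(4),'yaw',np.arctan(l[1]/l[0]).round(4),'res',re.std().round(4))
E
python3 -c "
import h
from h import *
h.CT=np.array([[198,128],[617,104],[635,356],[208,382]])/5+[150,100]-.4
h.CS=np.array([[513,408],[130,345],[199,198],[545,249]])/3.4+[150,170]-.35
h.measure('t8','s8')
i=cv2.imread('pics/s8.png');cv2.imwrite('pics/s8y.png',cv2.resize(i[255:295,180:310],None,fx=6,fy=6,interpolation=cv2.INTER_CUBIC))
"
```

```text
top edge yaw 0.0532 x at y=.035 0.7134 res 0.001
  front overhang L,R mm [51.6 41.7] res 0.0018
  right y mid -0.0876 yaw 0.0493 res 0.0028
  rear overhang L,R mm [-108.8 -109.3] res 0.0007
  left y mid 0.1471 yaw -0.018 res 0.0044
scene edge yaw 0.0511 x at y=.035 0.7138 res 0.0007
  front overhang L,R mm [42.9 43.1] res 0.0004
  right y mid -0.087 yaw 0.0373 res 0.0021
  rear overhang L,R mm [-107.1 -103.5] res 0.0023
  left y mid 0.1515 yaw 0.0452 res 0.0007
```

View pics/s8y.png

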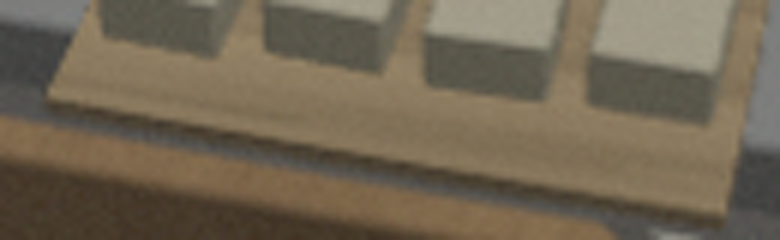

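```bash
python3 -c "
from h import *
n=np.array([.9987,.0506]);u=np.array([-.0506,.9987]); e0=np.array([.7137,.035])
out=[]
for f,x0,y0,w,hh,k in (('t8',180,115,110,70,7),('s8',180,222,140,75,5.5)):
    r=dict(np.load('pics/%s.png.npz'%f))
    i=cv2.imread('pics/%s.png'%f)[y0:y0+hh,x0:x0+w]; i=cv2.resize(i,None,fx=k,fy=k,interpolation=cv2.INTER_NEAREST)
    for z,col in ((.009,(0,0,255)),(0,(255,0,0))):
        C=[ [*(e0+n*a+u*b),z] for a,b in ((.043,.12),(.043,-.12),(-.107,-.12),(-.107,.12))]
        p=((w2px(r,C)-[x0,y0]+.5)*k).astype(np.int32)
        cv2.polylines(i,[p],True,col,1)
    cv2.imwrite('pics/ov_%s.png'%f,i)
"
```

```text
(no output)
```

View pics/ov_t8.png

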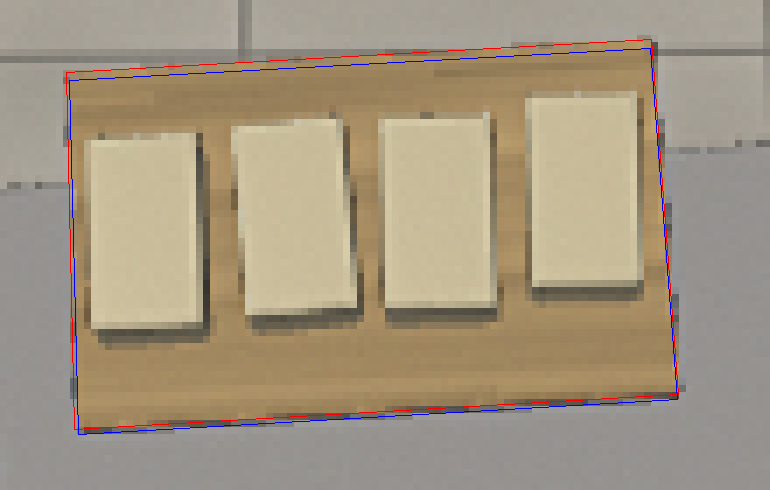

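View pics/ov_s8.png

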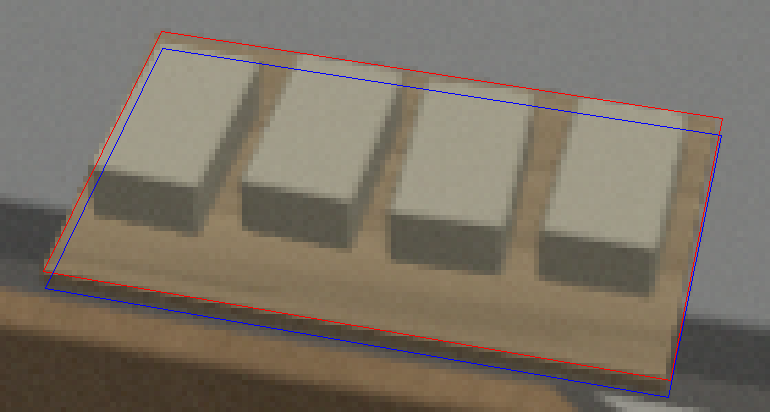

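```bash
python3 -c "
from h import *
plan((.55,.029,.03),1.6214,4);print(rotv())"
```

```text
t 9.95 [0.4326 0.0167 0.042 ] [3.115e+00 2.000e-03 1.621e+00] [ 0.2  0.2 -0.2]
[np.float64(1.6), np.float64(29.5), np.float64(3.0)] -0.0
[np.float64(1.6), np.float64(29.5), np.float64(3.0)] -0.0
[np.float64(1.6), np.float64(29.5), np.float64(3.0)] -0.0
[np.float64(1.6), np.float64(29.5), np.float64(3.0)] -0.0
[ 0.0266  0.002  -0.0004]
```

move_arm:
  increments:
    - [91.8,1,30,3,0.012,0,0]
    - [91.8,1,30,3,0,0,0]
    - [91.8,1,30,3,0,0,0]
    - [91.8,0,15,3,0,0,0]
    - [91.8,0,0,8,0,0,0]
    - [91.8,0,0,8,0,0,0]
    - [91.8,0,0,0,0,0,0]

```text
time: 10.82
tool_pos: [0.5493, 0.0249, 0.0141]
tool_rot: [3.117, 0.003, 1.621]
contact_force: [-0.3, -0.0, 0.1]
opening: 0.0917
```

```bash
python3 -c "
from h import *
plan((.585,.032,.0065),1.6214,4);print(rotv())"
```

```text
t 10.825 [0.5493 0.0249 0.0141] [3.1166 0.0034 1.6209] [-0.3 -0.   0.1]
[np.float64(1.3), np.float64(9.0), np.float64(1.9)] -0.0
[np.float64(1.3), np.float64(9.0), np.float64(1.9)] -0.0
[np.float64(1.3), np.float64(9.0), np.float64(1.9)] -0.0
[np.float64(1.3), np.float64(9.0), np.float64(1.9)] -0.0
[ 0.025   0.0034 -0.0005]
```

move_arm:
  increments:
    - [91.8,2,8,3,0.01,0.003,0]
    - [91.8,2,8,2.5,0.003,0,0]
    - [91.8,1,8,1.5,0,0,0]
    - [91.8,0,5,0,0,0,0]
    - [91.8,0,0,0,0,0,0]

```text
time: 11.45
tool_pos: [0.5805, 0.0318, 0.0077]
tool_rot: [3.129, 0.0, 1.621]
contact_force: [-0.1, -0.0, -0.2]
opening: 0.0919
```

```bash
python3 -c "
from h import *
plan((.6033,.032,.0068),1.6214,4);print(rotv())"
```

```text
t 11.45 [0.5805 0.0318 0.0077] [3.1291e+00 4.0000e-04 1.6209e+00] [-0.1 -0.  -0.2]
[np.float64(-0.2), np.float64(5.7), np.float64(0.2)] -0.0
[np.float64(-0.2), np.float64(5.7), np.float64(0.2)] -0.0
[np.float64(-0.2), np.float64(5.7), np.float64(0.2)] -0.0
[np.float64(-0.2), np.float64(5.7), np.float64(0.2)] -0.0
[ 0.0125  0.0004 -0.0005]
```

move_arm:
  increments:
    - [91.8,0,5,1,0,0,0]
    - [91.8,0,5,0,0,0,0]
    - [91.8,0,4,0,0,0,0]
    - [91.8,0,4,0,0,0,0]
    - [91.8,0,4,0,0,0,0]

```text
time: 12.08
tool_pos: [0.5985, 0.0329, 0.0063]
tool_rot: [3.141, -0.0, 1.621]
contact_force: [-11.7, -1.4, 10.1]
opening: 0.0917
```

```bash
python3 -c "
from h import *
plan((.6033,.032,.0068),1.6214,1);print(rotv())"
```

```text
t 12.075 [0.5985 0.0329 0.0063] [ 3.1409e+00 -3.0000e-04  1.6211e+00] [-11.7  -1.4  10.1]
[np.float64(-1.1), np.float64(4.7), np.float64(-0.5)] -0.0
[ 0.0007 -0.0003 -0.0003]
```

move_arm:
  increments:
    - [91.8,0,3,-0.6,-0.006,0,0]
    - [91.8,0,3,-0.3,-0.005,0,0]

```text
time: 12.32
tool_pos: [0.5993, 0.0331, 0.0065]
tool_rot: [-3.141, -0.001, 1.622]
contact_force: [-8.6, -1.2, 5.2]
opening: 0.0917
```

```bash
python3 -c "
from h import *
plan((.6033,.032,.0068),1.6214,1);print(rotv())"
```

```text
t 12.325 [0.5993 0.0331 0.0065] [-3.1406e+00 -8.0000e-04  1.6215e+00] [-8.6 -1.2  5.2]
[np.float64(-1.3), np.float64(4.0), np.float64(-0.3)] 0.0
[-0.001  -0.0008  0.0001]
```

move_arm:
  increments:
    - [91.8,0,3,-0.5,-0.006,0,0]
    - [91.8,0,2,-0.3,-0.004,0,0]

```text
time: 12.58
tool_pos: [0.5996, 0.0331, 0.0067]
tool_rot: [-3.14, -0.001, 1.622]
contact_force: [-6.5, -1.1, 4.1]
opening: 0.0918
```

```bash
python3 -c "
from h import *
plan((.6033,.032,.0068),1.6214,1);print(rotv())"
```

```text
t 12.575 [0.5996 0.0331 0.0067] [-3.1397e+00 -1.1000e-03  1.6216e+00] [-6.5 -1.1  4.1]
[np.float64(-1.3), np.float64(3.6), np.float64(-0.1)] 0.0
[-0.0019 -0.0011  0.0002]
```

move_arm:
  increments:
    - [91.8,0,4.5,-0.5,-0.008,0,0]
    - [91.8,0,4,-0.3,-0.006,0,0]

```text
time: 12.82
tool_pos: [0.6032, 0.0335, 0.0066]
tool_rot: [3.141, -0.002, 1.622]
contact_force: [-9.0, -0.9, 5.1]
opening: 0.092
```

```bash
python3 -c "
from h import *
plan((.6033,.032,.0068),1.6214,1);print(rotv())"
```

```text
t 12.825 [0.6032 0.0335 0.0066] [ 3.1412e+00 -1.8000e-03  1.6217e+00] [-9.  -0.9  5.1]
[np.float64(-1.5), np.float64(0.0), np.float64(-0.2)] 0.0
[ 0.0003 -0.0018  0.0003]
```

move_arm:
  increments:
    - [91.8,0,-5,0,0,0,0]
    - [91.8,0,-15,0,0,0,0]
    - [91.8,0,-30,-3,0,0,0]
    - [91.8,0,-40,-10,0,0,0]
    - [91.8,0,-40,-10,0,0,0]
    - [91.8,0,-40,-10,0,0,0]
    - [91.8,0,0,0,0,0,0]

```text
time: 13.7
tool_pos: [0.4296, 0.0246, 0.04]
tool_rot: [3.136, -0.001, 1.621]
contact_force: [-0.3, -0.2, 0.6]
opening: 0.0917
```

```bash
cat >> h.py <<'E'
def overlay(t,s,ov,yc,dyaw=0,yaw=.0515):
    a=yaw+dyaw
    en=np.array([np.cos(yaw),np.sin(yaw)]); n=np.array([np.cos(a),np.sin(a)]);u=np.array([-n[1],n[0]]); e0=np.array([.7137-.0515*(yc-.035),yc])
    c=e0+en*(ov-.075)
    for f,x0,y0,w,hh,k in ((t,180,105,110,75,7),(s,175,222,145,80,5.5)):
        r=dict(np.load('pics/%s.png.npz'%f))
        i=cv2.imread('pics/%s.png'%f)[y0:y0+hh,x0:x0+w]; i=cv2.resize(i,None,fx=k,fy=k,interpolation=cv2.INTER_NEAREST)
        for z,col in ((.009,(0,0,255)),(0,(255,0,0))):
            C=[ [*(c+n*p+u*q),z] for p,q in ((.075,.12),(.075,-.12),(-.075,-.12),(-.075,.12))]
            p=((w2px(r,C)-[x0,y0]+.5)*k).astype(np.int32)
            cv2.polylines(i,[p],True,col,1)
        cv2.imwrite('pics/ov_%s.png'%f,i)
E
python3 -c "
import h
from h import *
print(robot.observe()['tool_pos'])
save('scene','s9.png');save('top','t9.png')
overlay('t9','s9',.050,.035)
n=np.array([.9987,.0506]);u=np.array([-.0506,.9987]); c=np.array([.6887,.035])
C=[c+n*p+u*q for p,q in ((.075,.12),(.075,-.12),(-.075,-.12),(-.075,.12))]
for nm,f in (('CT','t9'),('CS','s9')):
    r=dict(np.load('pics/%s.png.npz'%f)); setattr(h,nm,w2px(r,[[*q,.009] for q in C]))
h.measure('t9','s9')
"
```

```text
[0.42964413 0.0245598  0.03998337]
top edge yaw 0.0532 x at y=.035 0.7134 res 0.001
  front overhang L,R mm [52.2 49.7] res 0.0008
  right y mid -0.0835 yaw 0.1327 res 0.0049
  rear overhang L,R mm [-101.8 -102.5] res 0.0007
  left y mid 0.1492 yaw -0.0099 res 0.0038
scene edge yaw 0.0514 x at y=.035 0.7139 res 0.0007
  front overhang L,R mm [50.2 49.2] res 0.0011
  right y mid -0.0864 yaw 0.0283 res 0.0022
  rear overhang L,R mm [-100.   -96.7] res 0.0022
  left y mid 0.1522 yaw 0.0424 res 0.0006
```

View pics/ov_t9.png

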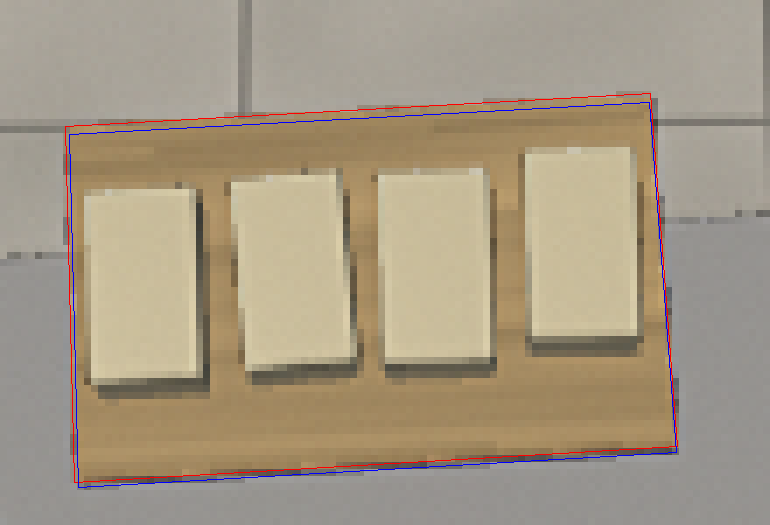

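View pics/ov_s9.png

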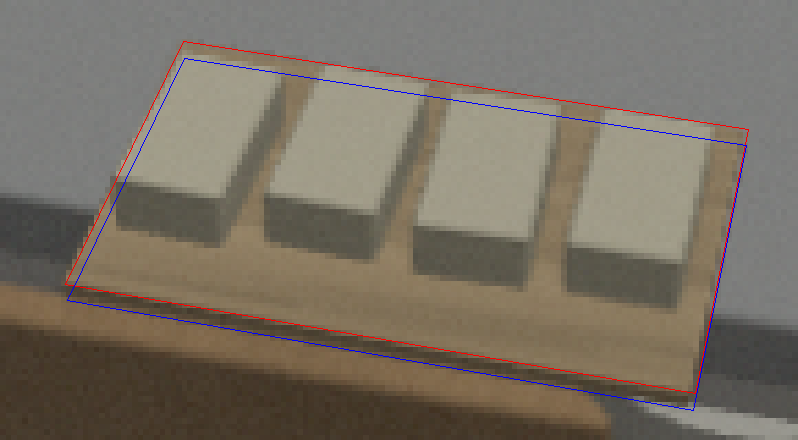

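```bash
python3 -c "
from h import *
for f,g in (('s0','s9'),):
  a=cv2.imread('pics/scene0.png').astype(int);b=cv2.imread('pics/s9.png').astype(int)
  d=np.abs(a-b).max(2)
  for n,(x0,y0,x1,y1) in dict(stamp=(322,222,346,252),cup=(384,200,416,232),tall=(380,215,410,275),short=(376,172,404,215),jar=(98,185,135,238),scr=(120,165,180,200)).items(): print(n,(d[y0:y1,x0:x1]>30).sum())
print(robot.observe()['time']); robot.hand_in()
"
```

```text
stamp 0
cup 0
tall 0
short 0
jar 0
scr 0
13.8
the job is handed in; nothing more can be done
```

I pushed the board flat across the bench with the open fingertips against its rear side. Its long side now sticks out about 50 mm over the front edge, and I handed the job in at 13.8 s with the arm clear.

- **Overhang:** The scene camera gave 50.2 mm at the left end and 49.2 mm at the right. The top camera gave 52.2 mm and 49.7 mm, so it shows a little more unevenness. Its reading of the rear side (-101.8 and -102.5 mm) suggests 48 to 50 mm. A model drawn at exactly 50 mm and square to the edge fits both pictures to about a pixel.
- **Soap:** All four bars show on the board in the last pictures. I saw no shift beyond a pixel or so between the last two looks; I did not measure them against the first picture.
- **Other things:** The stamp, cup, both bottles, jar and scraper show no change between the first and last scene pictures.
- **Along the edge:** The board moved about 15 mm to the left as it turned, leaving roughly 30 mm between it and the stamp.
- **Forces:** Partway through, the fingertips pressed down by up to 16 N, on the bench or the board's rear side. I raised the tool and carried on. Sideways forces read at most 15 N.

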